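Load and clamp a die in a guarded press

ROBOT

A 6-joint arm with a two-finger parallel gripper is mounted at the origin on a cart in front of the work surface, level with it; the furniture and walls round the work are solid. World frame = base frame: x ahead of the robot, y to its left, z up, the work surface at z = 0. Lengths are in m, angles in rad, forces in N, time in s.
With the tool pointing down it reaches from about 0.225 to 0.725 m from the base axis. Payload 3.1 kg.
Tool frame: the origin (TCP) lies where the fingers leave the gripper's body, on its centre line; the fingertips stand 73 mm ahead of it and the grasp point (between the pads) lies 54 mm ahead of it; z points along the fingers, y is the line along which they close (so a half turn about z gives the same grasp; the last joint's range is limited). The gripper opens to 85 mm and grips with 20 to 120 N. Pads are 22 mm wide; open, the fingers measure 114 mm over their backs; the gripper's body (76 mm by 85 mm) begins 54 mm behind the grasp point. The pads swing forward as they close: fully open they stand 13 mm farther back than shut.
Start: joints at [-1.248, 0.048, 0.099, 1.622, 0, 1.443], TCP at [0.229, -0.473, 0.304] pointing down, gripper open.
Joint ranges: [-2.91, 2.91], [-0.99, 1.94], [-1.21, 1.42], [-2.12, 2.29], [-1.49, 1.47], [-3.14, 3.14]. Speed limits (rad/s): [2.79, 2.79, 3.14, 3.14, 3.14, 3.14].

INTERFACE

Orientations are given as [roll, pitch, yaw] about the fixed x, y, z axes, in that order (R = Rz(yaw) Ry(pitch) Rx(roll)).
In Python, from bench import get_obs, camera, order gives the robot as it stands.
- The arm moves only by the tool carry_out, never from a script. Its argument "commands" is text: rows parted by semicolons, each of 7 numbers parted by spaces: the turn, a rotation vector about the tool's x, y, z in degrees, then the shift along the tool's x, y, z in m, then the opening, from 0 (shut) to 1 (fully open). In form: wx wy wz x y z jaw; .... A call has 1 to 5 rows; each row is the pose to reach, as a shift and turn from the pose commanded when the call began, along the tool's axes at that moment; what a row does not reach only later rows make up. A row lasts 1/8 s, in which the tool goes at most 62.5 mm and 10.7 degrees, less where a joint would pass 70% of its speed; a pose out of reach is approached as far as the arm can. A call with a gripper value outside its range is refused whole. The fingers move at their own pace and stop on an object; "grip_force" is the grip in N (left out, the last holds). Time passes only in rows, so rows that repeat a pose let the fingers close. It gives the time, the measured TCP pose, the force, the opening and the grip force at its end, in the units of the state.
- get_obs(): the state, without advancing time (a new reading comes with each control period).
- camera(name): name is "scene" or "top"; returns a dict with "pixels" (480x640x3 uint8, blue, green, red), "fx", "fy", "cx", "cy" (pixels), "rvec" (rotation vector, rad) and "tvec" (3), from world to camera coordinates, as OpenCV has them. Camera axes: x right, y down, z forward; pixel columns grow to the right and rows downward; lengths in m; the calibration is good to about 2 mm. A picture is of the moment at which its call begins. There is no depth.
- order.close_job(): hands the job in; it is judged then, once.
The state is a dict: "time": time; "q": joint angles; "qd": joint speeds; "joint_efforts": joint torques, N m; "eef_pos": TCP position; "ee_rot": TCP orientation; "force": force on the tool from outside, world axes, zero at the start; "wrist_torque": the same for the moment, N m; "opening": finger opening in m; "grip_force": force on a finger pad.
Only numpy, scipy, OpenCV 4.12 (cv2) and the standard library are available. Lean on these libraries where they do the work, as an engineer would, in place of code of your own. Each camera call takes 0.05 s, during which the arm holds its last target. There are 200 camera calls.

TASK

Push the press's sliding carriage, by its upright push plate, fully home so that the die standing on it goes under the guard. Then reach down through the window in the guard's top panel and press the lever under it fully down, then withdraw, without touching the guard. Do not touch the die itself or lift anything, and leave the plunger, jar, vial and weighing boat undisturbed.

Things in the scene. Friction and masses are not known exactly. Their poses are not given: they have to be found in the camera images.
- press: Bench die press, fixed: grey base plate 130 x 340 x 12 mm with two guide rails. Origin on the worktop under its centre line; z up, y the way the carriage slides home (robot's left at yaw 0), x away from the robot. Base: y -190 to +150, x -65 to +65 mm; guard: y -20 to +145 mm. Lever hinge: parallel to x, at y = 28 mm, 83 mm above the worktop. Position and yaw vary.
- guard: Fixed guard of the press, same origin and axes: level grey top panel 130 x 165 x 6 mm, top surface 110 mm above the worktop, on four corner posts 10 mm thick whose screw heads rise to 113 mm, thin fence bars on three sides; open on the -y side where the carriage enters. Must not be touched.
- window (a point): Centre of the rectangular window in the guard's top panel, at the panel's top surface, at (0, 87.5, 110 mm) in the press frame. The clear opening inside the black rubber trim (trim top 111 mm above the worktop) is 60 mm along the press's x and 77 mm along its y. Axes as the press.
- carriage (a joint): Travel of the carriage along the press's +y: 0 at the start, 0.090 m fully home against its stop. About 2 N of friction; it stays where it is left.
- push_face (a point): Middle of the outer (-y) face of the carriage's upright push plate, 58 mm above the worktop, at press x = 0, y = -185 mm at the start and -95 mm when home. The plate is aluminium, 100 mm wide along the press's x, 8 mm thick, ribbed behind to 50 mm, its top 86 mm and lower edge 14 mm above the worktop. Push it along the press's +y. The point moves with the carriage.
- seat (a point): Centre of the floor of the round 4 mm deep seat in the carriage that the die stands in, 21 mm above the worktop.
- lever (a joint): Angle of the clamp lever under the window: 0 fully up, 0.36 rad fully down against its stop. Pressing its pad takes about 4 N; it stays where it is left.
- lever_pad (a point): Centre of the top face of the lever's black rubber pad, 34 mm (press x) by 26 mm (press y). At joint 0: 99.7 mm above the worktop (10 mm below the guard's top), press y = 86 mm; fully down: 78 mm above the worktop (32 mm below the guard's top), press y = 88 mm. Starts up to 2 mm lower than fully up.
- die: Loose steel pellet die body, a cylinder 38 mm in diameter and 58 mm high, 0.42 kg nominal, standing in the carriage's seat with its axis 100 mm ahead (+y) of the push plate's outer face; origin at the centre of its underside, z its axis. Moves with the carriage; must not be touched.
- plunger: Loose steel die plunger, upright, 22 mm in diameter, 48 mm high, in front of the press; origin at the centre of its underside. Bystander.
- jar: Loose white sample jar with white screw lid, 58 mm in diameter, 62 mm high, behind the press; origin at the centre of its underside. Bystander.
- vial: Loose glass vial with black cap, 15 mm in diameter, 45 mm high, behind the press; origin at the centre of its underside. Bystander.
- weigh_boat: Loose shallow white weighing boat, 56 x 56 x 15 mm, beyond the guard's +y end; origin at the centre of its underside. Bystander.
Things that resemble listed ones, but are neither listed nor needed, are in the scene too. There is more than one size of the die; the one meant has the size given above.

How it is judged:
By the outcome, as a careful person would: the job done as asked, in the order asked, and still so for the second after the job is handed in, with the robot touching nothing.
It also fails if it takes over 45 s, if anything falls off the work surface, if the arm or the gripper's body presses on something with over 40 N, if the wrist force passes 120 N, or if a joint passes its speed limit or range.

## Working session

There is one attempt and no reset: what is moved stays moved. The work goes in short steps, Python scripts to look and compute and a tool call to move; the robot and the scene stay as the last step left them, time stands still between calls to the robot, and variables do not carry over. Pictures are saved under pics/ and viewed, at most 10 in all, crops included, and the job is handed in when it is done.

Besides the shell and the picture viewer there is one more tool, called after "Emit:" as name(argument=value, ...) on one line, values as JSON. carry_out: Moves the arm, as the interface text tells. Its arguments: {"type":"object","properties":{"commands":{"type":"string"},"grip_force":{"type":"number"}},"required":["commands"]}

```bash
mkdir -p pics
cat > h.py <<'E'
import numpy as np, cv2
from bench import get_obs, camera, order
def ray(c,u,v):
    R,_=cv2.Rodrigues(np.array(c["rvec"],float)); t=np.array(c["tvec"],float)
    d=R.T@np.array([(u-c["cx"])/c["fx"],(v-c["cy"])/c["fy"],1.]); return -R.T@t,d
def onz(c,u,v,z):
    o,d=ray(c,u,v); return o+d*(z-o[2])/d[2]
def proj(c,P):
    K=np.array([[c["fx"],0,c["cx"]],[0,c["fy"],c["cy"]],[0,0,1.]])
    return cv2.projectPoints(np.array(P,float).reshape(-1,3),np.array(c["rvec"],float),np.array(c["tvec"],float),K,None)[0].reshape(-1,2)
E
python3 - <<'E'
from h import *
for n in("scene","top"):
    c=camera(n); cv2.imwrite(f"pics/{n}0.png",c["pixels"]); o,d=ray(c,320,240); print(n,o,d,c["fx"])
s=get_obs(); print({k:np.round(v,3) for k,v in s.items()})
E
```

```text
scene [0.17426362 0.62828399 0.79367467] [ 0.33251454 -0.61784007 -0.71257587] 537.3235969585024
top [ 0.45853867 -0.01157589  1.11453099] [ 0.06283097  0.00704999 -0.99809652] 458.23422669365897
{'time': np.float64(0.1), 'q': array([-1.248,  0.049,  0.098,  1.622, -0.   ,  1.443]), 'qd': array([ 0.002, -0.001,  0.004,  0.   ,  0.001,  0.002]), 'joint_efforts': array([ 1.0000e-03, -3.3985e+01,  3.2094e+01,  1.6000e-02, -0.0000e+00,
       -0.0000e+00]), 'eef_pos': array([ 0.229, -0.472,  0.303]), 'ee_rot': array([-3.139, -0.   ,  0.451]), 'force': array([-0.046, -0.14 , -0.219]), 'wrist_torque': array([0.015, 0.003, 0.049]), 'grip_force': np.float64(0.0), 'opening': np.float64(0.085)}
```

View pics/top0.png

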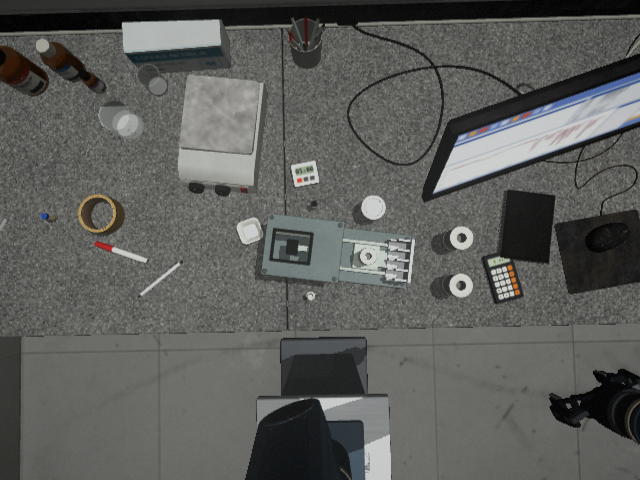

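View pics/scene0.png

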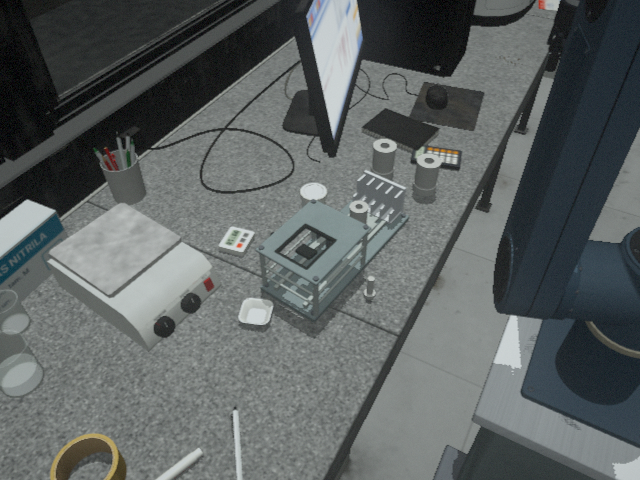

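Top view: the guard window is near (291,247), the push plate near (412,262), the die near (367,257), and two look-alike dies near (460,238) and (460,286). The scene view shows the window near (305,245), the plate near (382,197) and the die near (358,210).

Run:
```python
from h import *
T=cv2.imread("pics/top0.png")[195:325,225:485]; S=cv2.imread("pics/scene0.png")[130:330,225:465]
a=cv2.resize(T,None,fx=3,fy=3,interpolation=cv2.INTER_CUBIC); b=cv2.resize(S,None,fx=3,fy=3,interpolation=cv2.INTER_CUBIC)
cv2.imwrite("pics/a.png",cv2.convertScaleAbs(a,alpha=1.5)); cv2.imwrite("pics/b.png",cv2.convertScaleAbs(b,alpha=1.5))
c=camera("top")
hsv=cv2.cvtColor(c["pixels"],cv2.COLOR_BGR2HSV)
g=cv2.cvtColor(c["pixels"],cv2.COLOR_BGR2GRAY)
m=((g<45)*255).astype(np.uint8); m[:, :255]=0; m[:,335:]=0; m[:215]=0; m[285:]=0
for k in cv2.findContours(m,cv2.RETR_EXTERNAL,2)[0]:
    if cv2.contourArea(k)>200:
        r=cv2.minAreaRect(k); print("dark",r)
        P=np.array([onz(c,*p,.111) for p in cv2.boxPoints(r)]); print(P[:,:2].round(4),P.mean(0).round(4), np.linalg.norm(np.diff(P,axis=0),axis=1))
print("hsv panel",hsv[270,300],hsv[235,330],hsv[278,390], "bench",hsv[300,350])
```

```text
dark ((290.8664245605469, 246.15765380859375), (39.73636245727539, 31.82729721069336), 6.581944465637207)
[[0.4812 0.1077]
 [0.5505 0.0983]
 [0.5383 0.0117]
 [0.4692 0.0213]] [0.5098 0.0598 0.111 ] [0.06995232 0.08744691 0.06984476]
hsv panel [ 85  26 129] [ 85  21 131] [ 70   4 195] bench [ 42  12 104]
```

View pics/a.png

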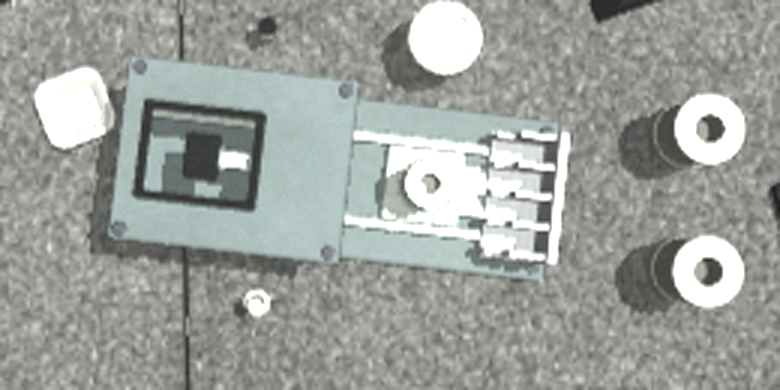

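View pics/b.png

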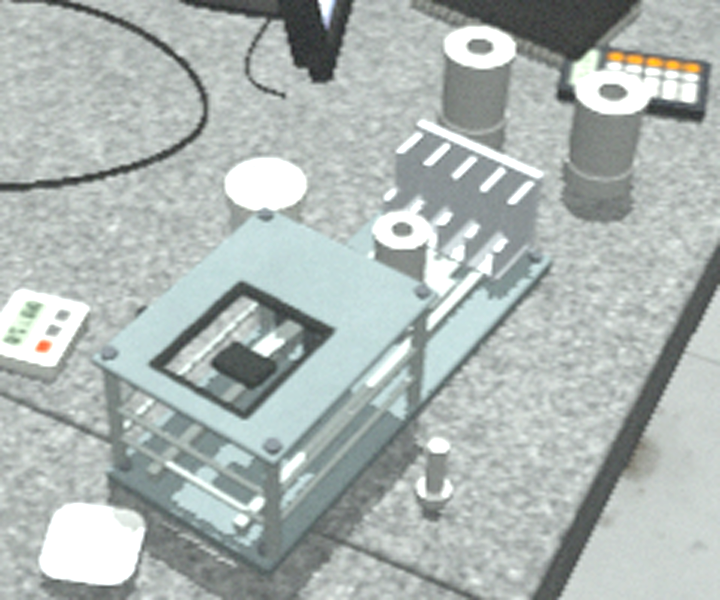

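The enlarged top crop shows the screw heads at (140,66), (347,90), (328,253) and (118,229), and the plate's outer top edge from (569,133) to (556,263). The enlarged scene crop shows the screws at (265,216), (421,292), (273,446) and (109,354).

Run:
```python
from h import *
t=camera("top"); s=camera("scene")
A=np.array([(140,66),(347,90),(328,253),(118,229)])/3+[225,195]
B=np.array([(109,354),(265,216),(421,292),(273,446)])/3+[225,130]
mod=np.array([(60,140),(60,-15),(-60,-15),(-60,140.)])/1000
def fit(W):
    a=W.mean(0);b=mod.mean(0);H=(mod-b).T@(W-a);th=np.arctan2(H[0,1]-H[1,0],H[0,0]+H[1,1])
    R=np.array([[np.cos(th),-np.sin(th)],[np.sin(th),np.cos(th)]]);o=a-R@b
    return th,R,o
# order scene: pair to same as top by nearest
WT=np.array([onz(t,*p,.113)[:2] for p in A]); WS0=np.array([onz(s,*p,.113)[:2] for p in B])
WS=np.array([WS0[np.argmin(np.linalg.norm(WS0-w,axis=1))] for w in WT])
for W in (WT,WS,(WT+WS)/2):
    th,R,o=fit(W); print("yaw",np.degrees(th),"o",o,"win",o+R@[0,.0875],"face",o+R@[0,-.185], "res",np.abs(W-(mod@R.T+o)).max())
for p in ((569,133),(556,263)): 
    w=onz(t,p[0]/3+225,p[1]/3+195,.086)[:2]; print("plate end in press",R.T@(w-o))
for p in ((447,37),(710,130),(708,271),(257,302)): w=onz(t,p[0]/3+225,p[1]/3+195,.08)[:2]; print("obj",w,R.T@(w-o))
```

```text
yaw -8.145206380610558 o [ 0.49593863 -0.02811608] win [0.50833583 0.05850124] face [ 0.4697274  -0.21124983] res 0.0014817221755878546
yaw -7.753662663044831 o [ 0.49509866 -0.02446083] win [0.50690366 0.06223918] face [ 0.47013952 -0.20776942] res 0.0019911556245134215
yaw -7.950582348940499 o [ 0.49551735 -0.02628864] win [0.50762026 0.06037029] face [ 0.46992835 -0.20951037] res 0.0015289032251831203
plate end in press [ 0.05013719 -0.1852241 ]
plate end in press [-0.04740182 -0.18575615]
obj [ 0.59481154 -0.12842097] [ 0.11246659 -0.08741634]
obj [ 0.51956105 -0.32358749] [ 0.06493464 -0.29111543]
obj [ 0.41404224 -0.3179598 ] [-0.0403483  -0.30013709]
obj [0.39878462 0.01973289] [-0.10216856  0.03219919]
```

```bash
cat >> h.py <<'E'
YAW=np.radians(-7.95); O=np.array([.4958,-.0265]); RP=np.array([[np.cos(YAW),-np.sin(YAW)],[np.sin(YAW),np.cos(YAW)]])
from scipy.spatial.transform import Rotation as Ro
def to(px,py,z):
    s=get_obs(); w=np.r_[O+RP@[px,py],z]; Rt=Ro.from_euler("xyz",s["ee_rot"])
    G=Ro.from_euler("xyz",[np.pi,0,YAW])
    print("press now",np.round(RP.T@(s["eef_pos"][:2]-O),4),round(s["eef_pos"][2],4),"shift",np.round(Rt.inv().apply(w-s["eef_pos"]),4),"turn",np.round((Rt.inv()*G).as_rotvec(degrees=True),2))
E
python3 - <<'E'
from h import *
to(0,-.226,.304)
t=camera("top"); s=camera("scene")
for a,b in (((710,130),(479,47)),((708,271),(612,93)),((432,183),(402,230))):
    o1,d1=ray(t,a[0]/3+225,a[1]/3+195); o2,d2=ray(s,b[0]/3+225,b[1]/3+130)
    k=np.linalg.lstsq(np.c_[d1,-d2],o2-o1,rcond=None)[0]; print((o1+d1*k[0]+o2+d2*k[1])/2)
E
```

```text
press now [-0.2029 -0.4785] 0.3033 shift [ 0.3091 -0.0971 -0.0005] turn [-6.000e-02  1.000e-02  3.378e+01]
[ 0.52053165 -0.32324041  0.07976661]
[ 0.4141193  -0.31832231  0.07858458]
[ 0.48524318 -0.1141985   0.07528056]
```

Emit:
carry_out(commands="0 0 8 0.06 -0.02 0 0; 0 0 17 0.12 -0.04 0 0; 0 0 26 0.18 -0.06 0 0; 0 0 33.8 0.24 -0.08 0 0; 0 0 33.8 0.299 -0.096 0 0", grip_force=30)

```text
time: 0.98
eef_pos: [0.4542, -0.257, 0.3042]
ee_rot: [3.141, -0.001, -0.14]
force: [0.8, -1.4, 1.3]
opening: -0.0
grip_force: 0.0
```

Emit:
carry_out(commands="0 0 0 0 0 0 0; 0 0 0 0 0 0 0; 0 0 0 0 0 0 0")

```text
time: 1.35
eef_pos: [0.4522, -0.2595, 0.3039]
ee_rot: [3.141, 0.0, -0.141]
force: [0.8, 0.1, -0.5]
opening: 0.0001
grip_force: 0.0
```

Run:
```python
from h import *
to(0,-.226,.118); print(get_obs()["opening"],get_obs()["force"])
c=camera("scene"); cv2.imwrite("pics/c.png",c["pixels"])
```

```text
press now [-0.011  -0.2368] 0.3039 shift [ 0.011  -0.0109  0.1859] turn [ 0.02  0.02 -0.13]
0.00014919853640173059 [ 0.76390055  0.11778628 -0.48981361]
```

View pics/c.png

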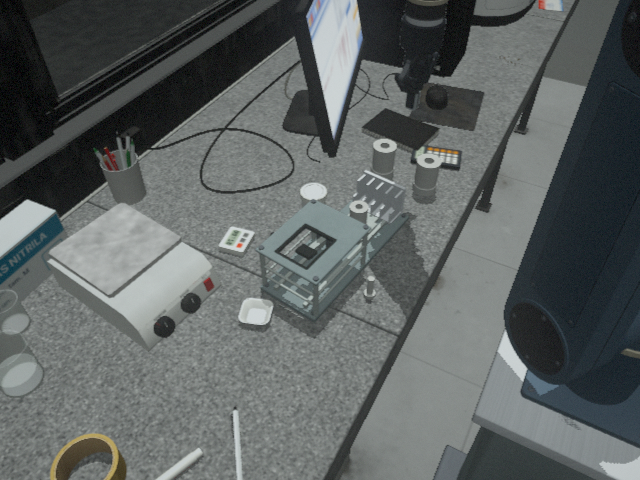

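The scene view shows the shut gripper hanging behind the press, tips near (410,105). Nothing has been disturbed. Descending next.

Emit:
carry_out(commands="0 0 0 0.011 -0.011 0.04 0; 0 0 0 0.011 -0.011 0.09 0; 0 0 0 0.011 -0.011 0.14 0; 0 0 0 0.011 -0.011 0.17 0; 0 0 0 0.011 -0.011 0.186 0")

```text
time: 2.02
eef_pos: [0.4636, -0.2495, 0.1157]
ee_rot: [-3.14, 0.003, -0.141]
force: [0.1, 0.1, -0.2]
opening: 0.0002
grip_force: 0.0
```

Run:
```python
from h import *
to(0,-.2,.118); print(get_obs()["force"])
c=camera("top"); a=cv2.resize(c["pixels"][195:325,225:485],None,fx=3,fy=3); b=camera("scene")["pixels"][120:320,245:465]
b=cv2.resize(b,None,fx=390/200,fy=390/200); cv2.imwrite("pics/d.png",cv2.convertScaleAbs(np.vstack([a[:,:],]),alpha=1.5)); cv2.imwrite("pics/e.png",cv2.convertScaleAbs(b,alpha=1.5))
```

```text
press now [-0.001  -0.2253] 0.1157 shift [ 0.001  -0.0253 -0.0022] turn [-0.09  0.17 -0.15]
[ 0.13228611  0.07819271 -0.19786957]
```

View pics/e.png

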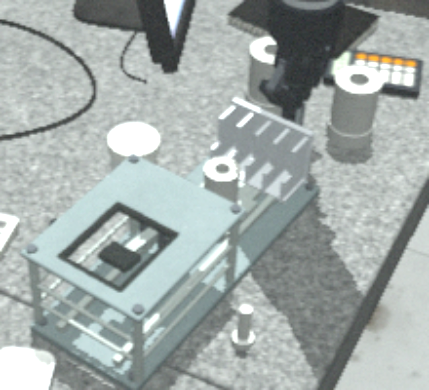

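The crop shows the fingers behind the plate near (293,105), clear of the two look-alikes. Now I'll push gently.

Emit:
carry_out(commands="0 0 0 0 -0.008 0 0; 0 0 0 0 -0.014 0 0; 0 0 0 0 -0.019 0 0; 0 0 0 0 -0.024 0 0; 0 0 0 0 -0.029 0 0")

```text
time: 2.75
eef_pos: [0.47, -0.2209, 0.1189]
ee_rot: [3.14, -0.002, -0.139]
force: [-0.2, -1.7, 3.1]
opening: -0.0003
grip_force: 1.7
```

Emit:
carry_out(commands="0 0 0 0 -0.006 0 0; 0 0 0 0 -0.013 0 0; 0 0 0 0 -0.02 0 0; 0 0 0 0 -0.027 0 0; 0 0 0 0 -0.034 0 0")

```text
time: 3.38
eef_pos: [0.4748, -0.1866, 0.1187]
ee_rot: [3.141, -0.002, -0.139]
force: [0.1, -2.4, 7.0]
opening: 0.0002
grip_force: 2.9
```

Emit:
carry_out(commands="0 0 0 0 -0.007 0 0; 0 0 0 0 -0.014 0 0; 0 0 0 0 -0.021 0 0; 0 0 0 0 -0.027 0 0; 0 0 0 0 -0.031 0 0")

```text
time: 4.0
eef_pos: [0.4791, -0.1557, 0.1187]
ee_rot: [3.141, -0.002, -0.139]
force: [0.0, -1.5, 5.6]
opening: 0.0001
grip_force: 2.9
```

Run:
```python
from h import *
to(0,-.11,.118); print(get_obs()["force"])
```

```text
press now [ 0.0013 -0.1303] 0.1187 shift [-0.0013 -0.0203  0.0007] turn [ 0.02 -0.1   0.  ]
[ 0.0426139  -1.51895455  5.60044672]
```

Emit:
carry_out(commands="0 0 0 0 -0.005 0 0; 0 0 0 0 -0.009 0 0; 0 0 0 0 -0.012 0 0; 0 0 0 0 -0.015 0 0; 0 0 0 0 -0.017 0 0")

```text
time: 4.62
eef_pos: [0.4814, -0.1393, 0.1187]
ee_rot: [3.141, -0.002, -0.139]
force: [-1.0, -4.7, 5.9]
opening: -0.0
grip_force: 3.3
```

Emit:
carry_out(commands="0 0 0 0 -0.001 0 0; 0 0 0 0 -0.002 0 0; 0 0 0 0 -0.003 0 0; 0 0 0 0 -0.004 0 0; 0 0 0 0 -0.004 0 0")

```text
time: 5.25
eef_pos: [0.4816, -0.138, 0.1189]
ee_rot: [3.134, -0.001, -0.141]
force: [-2.0, -10.3, 4.7]
opening: -0.0004
grip_force: 4.5
```

Run:
```python
from h import *
to(0,-.11,.118); print(get_obs()["force"])
c=camera("scene"); b=c["pixels"][120:320,225:465]
cv2.imwrite("pics/f.png",cv2.convertScaleAbs(cv2.resize(b,None,fx=2.5,fy=2.5),alpha=1.5))
for yy in (-.095,-.105):
  print([(proj(c,np.r_[O+RP@[x,yy],.086])[0]-[225,120])*2.5 for x in (-.05,.05)])
```

```text
press now [ 0.0013 -0.1124] 0.1189 shift [-0.0013 -0.0024  0.0008] turn [ 0.45 -0.07 -0.12]
[ -2.02203082 -10.31617118   4.66126749]
[array([396.2872706 , 228.19111061]), array([290.92815879, 178.70510812])]
[array([403.00354984, 221.27246597]), array([297.92684735, 172.30642276])]
```

View pics/f.png

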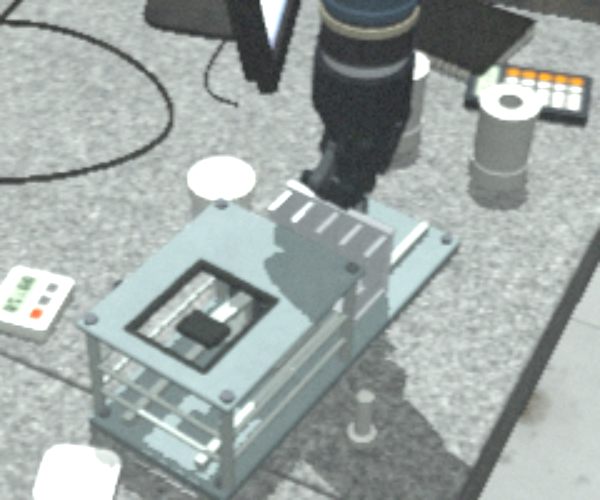

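The plate's top edge ends at about (393,230), which matches the home prediction of (396,228). The force is also rising against the stop. I'll give one firmer nudge, then back off and rise.

Emit:
carry_out(commands="0 0 0 0 -0.002 0 0; 0 0 0 0 -0.004 0 0; 0 0 0 0 -0.004 0 0")

```text
time: 5.68
eef_pos: [0.482, -0.1363, 0.1197]
ee_rot: [3.128, -0.002, -0.142]
force: [-3.3, -15.8, 5.9]
opening: 0.0003
grip_force: 6.7
```

Emit:
carry_out(commands="0 0 0 0 0.01 0 0; 0 0 0 0 0.022 0 0; 0 0 0 0 0.03 -0.01 0; 0 0 0 0 0.03 -0.06 0; 0 0 0 0 0.03 -0.11 0")

```text
time: 6.3
eef_pos: [0.4769, -0.1607, 0.2283]
ee_rot: [-3.14, 0.003, -0.139]
force: [1.3, -0.2, 0.7]
opening: 0.0001
grip_force: 0.0
```

Run:
```python
from h import *
to(0,.0865,.23); print(get_obs()["force"])
```

```text
press now [-1.000e-04 -1.355e-01] 0.2283 shift [ 0.     -0.222  -0.0014] turn [-0.08  0.15 -0.03]
[ 1.33425999 -0.18265123  0.74911322]
```

Emit:
carry_out(commands="0 0 0 0 -0.05 0 0; 0 0 0 0 -0.1 0 0; 0 0 0 0 -0.15 0 0; 0 0 0 0 -0.2 0 0; 0 0 0 0 -0.222 0 0")

```text
time: 6.92
eef_pos: [0.5052, 0.0268, 0.2279]
ee_rot: [-3.115, 0.001, -0.091]
force: [-0.1, -0.5, 0.8]
opening: -0.0003
grip_force: 0.0
```

Emit:
carry_out(commands="0 0 0 0 0 0 0; 0 0 0 0 0 0 0")

```text
time: 7.18
eef_pos: [0.5053, 0.0243, 0.2278]
ee_rot: [-3.116, 0.001, -0.096]
force: [-0.7, 0.2, -0.1]
opening: -0.0001
grip_force: 0.0
```

Run:
```python
from h import *
to(0,.0870,.17); print(get_obs()["force"])
c=camera("scene"); b=c["pixels"][120:320,225:465]; t=camera("top")["pixels"][180:300,225:425]
cv2.imwrite("pics/g.png",cv2.convertScaleAbs(np.vstack([cv2.resize(b,(480,400)),cv2.resize(t,(333,200))[:, :].copy() if 0 else cv2.copyMakeBorder(cv2.resize(t,(333,200)),0,0,0,147,0)]),alpha=1.5))
```

```text
press now [0.0024 0.0516] 0.2278 shift [-0.0008 -0.0339  0.0587] turn [-1.49  0.08  2.45]
[-0.68136364  0.20569792 -0.11570839]
```

View pics/g.png

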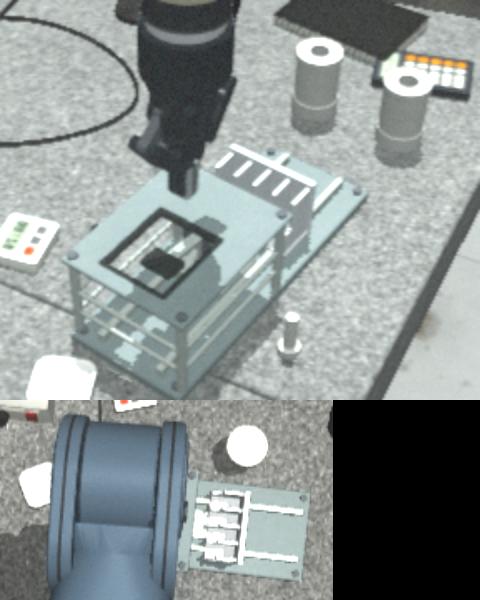

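The plate is home. The gripper is above the guard, short of the window by about 35 mm, because the last rows were speed-limited.

Emit:
carry_out(commands="-0.5 0 1 0 -0.012 0 0; -1 0 1.8 -0.001 -0.025 0 0; -1.49 0.1 2.45 -0.002 -0.035 0 0; -1.49 0.1 2.45 -0.002 -0.035 0 0; -1.49 0.1 2.45 -0.002 -0.035 0 0")

```text
time: 7.9
eef_pos: [0.5035, 0.0268, 0.2288]
ee_rot: [-3.114, -0.0, -0.092]
force: [-0.2, 0.8, -0.1]
opening: 0.0001
grip_force: 0.0
```

Run:
```python
from h import *
to(0,.0870,.17); print(get_obs()["force"],get_obs()["q"])
```

```text
press now [0.0003 0.0539] 0.2288 shift [ 0.0013 -0.0315  0.0597] turn [-1.56  0.03  2.67]
[-0.1749437   0.75402372 -0.14801904] [-0.0930909  -0.01244897 -0.11132572  1.47188418  0.02715298  3.14061154]
```

Joint 6 is at its limit of 3.14, so I'll use the equivalent half-turned tool orientation.

Emit:
carry_out(commands="0 0 -10 0 0 0 0; 0 0 -20 0 0 0 0; 0 0 -30 0 0 0 0; 0 0 -40 0 0 0 0; 0 0 -50 0 0 0 0")

```text
time: 8.52
eef_pos: [0.5036, 0.0268, 0.2288]
ee_rot: [-3.124, -0.021, 0.786]
force: [-0.5, 0.4, -0.2]
opening: -0.0
grip_force: 0.0
```

Emit:
carry_out(commands="0 0 -10 0 0 0 0; 0 0 -20 0 0 0 0; 0 0 -30 0 0 0 0; 0 0 -40 0 0 0 0; 0 0 -50 0 0 0 0")

```text
time: 9.15
eef_pos: [0.5035, 0.0268, 0.2288]
ee_rot: [3.137, -0.027, 1.659]
force: [-0.3, 1.3, 0.2]
opening: -0.0001
grip_force: 0.0
```

Emit:
carry_out(commands="0 0 -10 0 0 0 0; 0 0 -20 0 0 0 0; 0 0 -30 0 0 0 0; 0 0 -40 0 0 0 0; 0 0 -50 0 0 0 0")

```text
time: 9.78
eef_pos: [0.5036, 0.0267, 0.2288]
ee_rot: [3.118, -0.013, 2.532]
force: [0.1, -0.0, 0.6]
opening: -0.0003
grip_force: 0.0
```

Emit:
carry_out(commands="0 0 -10 0 0 0 0; 0 0 -20 0 0 0 0; 0 0 -26 0 0 0 0; 0 0 -26 0 0 0 0")

```text
time: 10.28
eef_pos: [0.5035, 0.0267, 0.2288]
ee_rot: [3.115, -0.002, 2.978]
force: [0.6, 0.2, 0.4]
opening: 0.0002
grip_force: 0.0
```

```bash
sed -i 's/\[np.pi,0,YAW\]/[np.pi,0,YAW+np.pi]/' h.py
python3 - <<'E'
from h import *
to(0,.0870,.229); print(get_obs()["force"],get_obs()["q"])
E
```

```text
press now [0.0003 0.0538] 0.2288 shift [0.0011 0.0332 0.0007] turn [ 1.55 -0.09 -1.41]
[0.62158953 0.1571478  0.4322907 ] [-0.09322378 -0.01233532 -0.11128441  1.47189008  0.02712412  0.07008278]
```

Emit:
carry_out(commands="0.5 0 -0.5 0 0.011 0 0; 1 0 -1 0.001 0.022 0 0; 1.55 -0.1 -1.4 0.001 0.0332 0 0; 1.55 -0.1 -1.4 0.001 0.0332 0 0; 1.55 -0.1 -1.4 0.001 0.0332 0 0")

```text
time: 10.9
eef_pos: [0.5079, 0.0598, 0.2297]
ee_rot: [-3.141, 0.0, 3.004]
force: [-0.1, 0.4, 0.0]
opening: -0.0001
grip_force: 0.0
```

Run:
```python
from h import *
to(0,.0870,.17); print(get_obs()["force"])
c=camera("scene"); b=c["pixels"][140:300,245:405]
cv2.imwrite("pics/i.png",cv2.convertScaleAbs(cv2.resize(b,None,fx=3.5,fy=3.5),alpha=1.5))
```

```text
press now [0.0001 0.0872] 0.2297 shift [ 0.0001 -0.0002  0.0597] turn [-0.01  0.01  0.09]
[-0.05103778  0.36509209  0.04257921]
```

View pics/i.png

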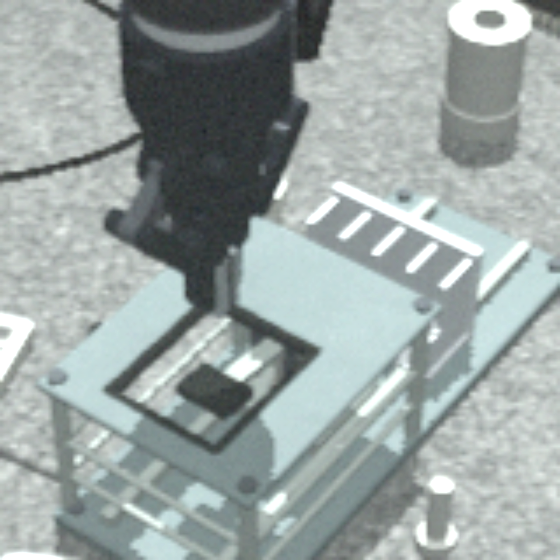

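The crop shows the tips over the window near (205,305), with a side link out to (110,220). I'll check the finger profile by casting rays onto the plane at press x = 0.

Run:
```python
from h import *
c=camera("scene"); n=np.r_[RP@[1,0],0]; O3=np.r_[O,0]
for p in ((107,215),(118,232),(150,255),(185,275),(188,300),(210,310),(240,290),(243,240),(305,100),(275,200)):
    o,d=ray(c,p[0]/3.5+245,p[1]/3.5+140); w=o+d*((O3-o)@n)/(d@n); q=RP.T@(w[:2]-O); print(p,"dy",round(q[1]-.0872,4),"h over tip",round(w[2]-.1567,4))
```

```text
(107, 215) dy 0.071 h over tip 0.1077
(118, 232) dy 0.0648 h over tip 0.0935
(150, 255) dy 0.0445 h over tip 0.0651
(185, 275) dy 0.0203 h over tip 0.0346
(188, 300) dy 0.0188 h over tip 0.0171
(210, 310) dy 0.0022 h over tip -0.0025
(240, 290) dy -0.0221 h over tip -0.0077
(243, 240) dy -0.0249 h over tip 0.0238
(305, 100) dy -0.075 h over tip 0.0778
(275, 200) dy -0.0512 h over tip 0.0311
```

Within 35 mm of the tip the fingers are about ±20 mm wide, and the window is ±38 mm. It's clear to descend.

Emit:
carry_out(commands="0 0 0 0 0 0.015 0; 0 0 0 0 0 0.03 0; 0 0 0 0 0 0.042 0; 0 0 0 0 0 0.05 0; 0 0 0 0 0 0.055 0")

```text
time: 11.62
eef_pos: [0.5077, 0.0596, 0.1739]
ee_rot: [-3.142, -0.001, 3.004]
force: [0.1, -1.2, 0.5]
opening: -0.0002
grip_force: 0.0
```

Emit:
carry_out(commands="0 0 0 0 0 0.004 0; 0 0 0 0 0 0.008 0; 0 0 0 0 0 0.012 0; 0 0 0 0 0 0.016 0; 0 0 0 0 0 0.018 0")

```text
time: 12.25
eef_pos: [0.5086, 0.0601, 0.157]
ee_rot: [3.14, 0.002, 3.004]
force: [0.6, 3.1, 4.2]
opening: -0.0004
grip_force: 2.1
```

Run:
```python
from h import *
to(0,.0875,.151); print(get_obs()["force"])
```

```text
press now [0.0006 0.0876] 0.157 shift [ 0.0007 -0.0001  0.006 ] turn [0.09 0.1  0.08]
[0.61447308 3.08939021 4.19950955]
```

Contact at about 4 N, and the lever is moving. I'll continue to the stop.

Emit:
carry_out(commands="0 0 0 0 0 0.002 0; 0 0 0 0 0 0.004 0; 0 0 0 0 0 0.006 0; 0 0 0 0 0 0.007 0; 0 0 0 0 0 0.008 0")

```text
time: 12.88
eef_pos: [0.5086, 0.0598, 0.1513]
ee_rot: [3.141, 0.003, 3.004]
force: [-3.4, 4.6, 16.3]
opening: 0.0002
grip_force: 8.2
```

Emit:
carry_out(commands="0 0 0 0 0 0.001 0; 0 0 0 0 0 0.002 0; 0 0 0 0 0 0.002 0; 0 0 0 0 0 0.002 0")

```text
time: 13.38
eef_pos: [0.5086, 0.0598, 0.1511]
ee_rot: [3.141, 0.004, 3.004]
force: [-5.3, 4.4, 21.0]
opening: 0.0003
grip_force: 10.2
```

The arm stalled with TCP z at 0.151, so the tip is at 78 mm and the lever is on its stop. Withdrawing straight up.

Emit:
carry_out(commands="0 0 0 0 0 -0.012 0; 0 0 0 0 0 -0.03 0; 0 0 0 0 0 -0.06 0; 0 0 0 0 0 -0.1 0; 0 0 0 0 0 -0.15 0")

```text
time: 14.0
eef_pos: [0.5069, 0.0588, 0.2964]
ee_rot: [-3.139, -0.004, 3.003]
force: [0.6, -0.4, 0.2]
opening: 0.0001
grip_force: 0.0
```

Emit:
carry_out(commands="0 0 0 0 -0.05 0 0; 0 0 0 0 -0.1 0 0; 0 0 0 0 -0.15 0 0; 0 0 0 0 -0.2 0 0; 0 0 0 0 -0.2 0 0")

```text
time: 14.62
eef_pos: [0.4793, -0.142, 0.2961]
ee_rot: [-3.14, -0.002, 2.998]
force: [-0.8, 0.4, 0.0]
opening: 0.0002
grip_force: 0.0
```

Run:
```python
from h import *
to(0,.0875,.151); print(get_obs()["force"])
c=camera("scene"); b=c["pixels"][140:340,235:435]; cv2.imwrite("pics/j.png",cv2.convertScaleAbs(cv2.resize(b,None,fx=3,fy=3),alpha=1.5))
# pad centre: dark blob inside the window
g=cv2.cvtColor(c["pixels"],cv2.COLOR_BGR2GRAY)
for z,y in ((.0997,.086),(.078,.088)): print(z,(proj(c,np.r_[O+RP@[0,y],z])[0]-[235,140])*3)
for yy in (-.095,-.10): print(yy,[(proj(c,np.r_[O+RP@[x,yy],.086])[0]-[235,140])*3 for x in (-.05,.05)])
```

```text
press now [-0.0003 -0.1167] 0.2961 shift [0.0004 0.2044 0.1447] turn [-0.1  -0.12 -0.29]
[-0.78455184  0.41378949  0.02955146]
0.0997 [215.05758208 328.31684382]
0.078 [213.58972086 355.05574418]
-0.095 [array([445.54472471, 213.82933273]), array([319.11379055, 154.44612975])]
-0.1 [array([449.58527385, 209.6670395 ]), array([323.32380553, 150.59704274])]
```

View pics/j.png

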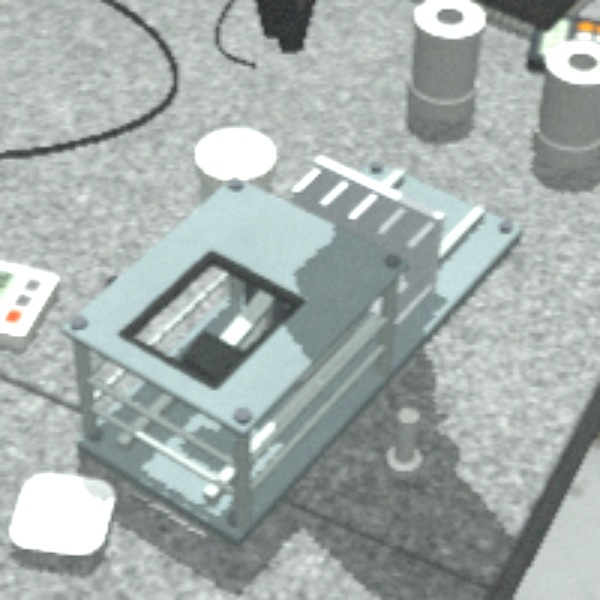

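The pad is down, centred near (212,355) as predicted for fully down. The plate edge ends at (443,215), its home position, and the bystanders have not moved. The arm is clear, so I'm handing in.

```bash
python3 -c "
from bench import order; print(order.close_job())"
```

```text
the job is handed in; nothing more can be done
None
```

I pushed the carriage home against its stop with the die under the guard, pressed the lever fully down through the window, withdrew without any sign of touching the guard, and handed the job in at about 15 s of robot time.

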